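Set the valves of a filtration manifold for the next sample

TASK

The water-sampling manifold was left to drain with all three of its ball valves half open, and the amber filter funnel has since been set on one of its three filter heads; the other two carry black stoppers. Line it up for the next sample: push the blue levers round with a fingertip until the valve of the branch with the funnel is fully open (lever in line with its pipe, pointing away from the funnel) and the other two are fully shut (levers square across their pipes, as far clockwise as they go). Push gently, grip and lift nothing, and leave the funnel, the stoppers and everything else standing where they are.

Things in the scene. Friction and masses are not known exactly. Their poses are not given: they have to be found in the camera images.
- manifold: Fixed stainless filtration manifold, 285 x 465 x 114 mm. Origin on the table under the middle valve's stem; z up, x from valves to filter heads, y along the header to the left. Header pipe (34 mm, end rings 48 mm) along y at x=-90, axis 55 mm up; 19 mm branches along x at y=+125, 0, -125, each with a ball valve (39 mm) at x=0 and a cup-shaped filter head (62 mm) at x=+130.
- valve_left (a joint): Turn of the left valve's lever about its upright stem, rad: 0 = shut, at its stop, lever square to its pipe, pointing along the manifold's +y; 1.571 = open, at the other stop, lever in line with its pipe, pointing along the manifold's -x. Opens anticlockwise seen from above. Stays where it is left; takes 0.18 N m to turn (3 to 4 N at mid-sleeve).
- stem_left (a point): Point on the stem axis of the left valve, at the mid-height of its lever, 94.5 mm above the table.
- lever_left (a point): Middle of the blue sleeve of the left valve's lever, 55 mm out from the stem axis. The sleeve is 58 mm long (26 to 84 mm from the stem axis), 15 mm wide and 13 mm high, from 88 to 101 mm above the table. Below it there is nothing down to the header pipe, whose top is 72 mm above the table.
- seat_left (a point): Centre of the seat of the filter head at the far end of the left branch, 108 mm above the table, 130 mm behind the left stem; whatever stands on this head has its origin here.
- valve_middle (a joint): Turn of the middle valve's lever about its upright stem, rad: 0 = shut, at its stop, lever square to its pipe, pointing along the manifold's +y; 1.571 = open, at the other stop, lever in line with its pipe, pointing along the manifold's -x. Opens anticlockwise seen from above. Stays where it is left; takes 0.18 N m to turn (3 to 4 N at mid-sleeve).
- stem_middle (a point): Point on the stem axis of the middle valve, at the mid-height of its lever, 94.5 mm above the table.
- lever_middle (a point): Middle of the blue sleeve of the middle valve's lever, 55 mm out from the stem axis. The sleeve is 58 mm long (26 to 84 mm from the stem axis), 15 mm wide and 13 mm high, from 88 to 101 mm above the table. Below it there is nothing down to the header pipe, whose top is 72 mm above the table.
- seat_middle (a point): Centre of the seat of the filter head at the far end of the middle branch, 108 mm above the table, 130 mm behind the middle stem; whatever stands on this head has its origin here.
- valve_right (a joint): Turn of the right valve's lever about its upright stem, rad: 0 = shut, at its stop, lever square to its pipe, pointing along the manifold's +y; 1.571 = open, at the other stop, lever in line with its pipe, pointing along the manifold's -x. Opens anticlockwise seen from above. Stays where it is left; takes 0.18 N m to turn (3 to 4 N at mid-sleeve).
- stem_right (a point): Point on the stem axis of the right valve, at the mid-height of its lever, 94.5 mm above the table.
- lever_right (a point): Middle of the blue sleeve of the right valve's lever, 55 mm out from the stem axis. The sleeve is 58 mm long (26 to 84 mm from the stem axis), 15 mm wide and 13 mm high, from 88 to 101 mm above the table. Below it there is nothing down to the header pipe, whose top is 72 mm above the table.
- seat_right (a point): Centre of the seat of the filter head at the far end of the right branch, 108 mm above the table, 130 mm behind the right stem; whatever stands on this head has its origin here.
- funnel: Translucent amber filter funnel with a white base, 76 mm across at the top, 95 mm tall; loose, standing on one of the three filter heads inside a 6 mm high rim, so that its top is 203 mm above the table. Origin at the centre of its underside.
- stopper_a: Black rubber blanking stopper with a small knob, 58 mm across, 40 mm tall; loose, standing on one of the filter heads without the funnel. Origin at the centre of its underside.
- stopper_b: Black rubber blanking stopper with a small knob, 58 mm across, 40 mm tall; loose, standing on one of the filter heads without the funnel. Origin at the centre of its underside.
- pet_bottle: Clear plastic bottle, 62 mm across, 214 mm tall, standing loose at the right. Origin at the centre of its underside.
- steel_flask: Grey metal flask with a black screw cap, 63 mm across, 148 mm tall, standing loose at the left. Origin at the centre of its underside.
- label_roll: Roll of cream labels lying flat, 68 mm across, 30 mm tall, loose, on the table between the left and middle branches. Origin at the centre of its underside.
- cuvette_a: Clear vial with a black cap, 25 mm across, 61 mm tall, standing loose on the table between the middle and right branches, near the filter heads. Origin at the centre of its underside.
There are look-alikes about, which are no part of the job. What is shaped like the stopper_a but red or yellow is not meant. What is shaped like the stopper_b but green or yellow is not meant.

How it is judged:
At the end, for the whole second after the job is handed in: The valve of the branch whose filter head carries the funnel is open (its joint above 1.47 rad, within 6 degrees of the stop), the other two are shut (below 0.10 rad), the levers are at rest, and the funnel and both stoppers still stand upright on their heads (within 12 mm of the seat centres) (((horizontal distance between funnel and seat_left below 0.012 m and value of joint valve_left above 1.47 rad and value of joint each of valve_middle, valve_right below 0.1 rad) or (horizontal distance between funnel and seat_middle below 0.012 m and value of joint each of valve_left, valve_right below 0.1 rad and value of joint valve_middle above 1.47 rad) or (horizontal distance between funnel and seat_right below 0.012 m and value of joint each of valve_left, valve_middle below 0.1 rad and value of joint valve_right above 1.47 rad)) and (distance between funnel and seat_left below 0.012 m or distance between funnel and seat_middle below 0.012 m or distance between funnel and seat_right below 0.012 m) and angle between each of funnel, stopper_a, stopper_b's own z axis and vertical below 0.1 rad and (distance between stopper_a and seat_left below 0.012 m or distance between stopper_a and seat_middle below 0.012 m or distance between stopper_a and seat_right below 0.012 m) and (distance between stopper_b and seat_left below 0.012 m or distance between stopper_b and seat_middle below 0.012 m or distance between stopper_b and seat_right below 0.012 m) and velocity of joint valve_left between -0.05 and 0.05 rad/s and velocity of joint valve_middle between -0.05 and 0.05 rad/s and velocity of joint valve_right between -0.05 and 0.05 rad/s); the robot touches nothing.
It fails at once if the funnel is shifted more than 12 mm, lifted or tipped (distance of funnel from where it was at the start of the episode above 0.012 m or angle between funnel's own z axis and vertical above 0.15 rad).
It fails at once if a stopper is shifted more than 12 mm, lifted or tipped (distance of any of stopper_a, stopper_b from where it was at the start of the episode above 0.012 m or angle between any of stopper_a, stopper_b's own z axis and vertical above 0.15 rad).
It fails at once if the bottle, flask, label roll or vial is moved by more than 20 mm, lifted or tipped (distance of any of pet_bottle, steel_flask, label_roll, cuvette_a from where it was at the start of the episode above 0.02 m or angle between any of pet_bottle, steel_flask, label_roll, cuvette_a's own z axis and vertical above 0.3 rad).
It fails at once if a lever is gripped or forced (more than 35 N between the fingers and the lever) (contact force between the fingers and valve_left above 35 N or contact force between the fingers and valve_middle above 35 N or contact force between the fingers and valve_right above 35 N).
It also fails if it takes over 48 s, if anything falls off the work surface, if the arm or the gripper's body presses on something with over 40 N, if the wrist force passes 120 N, or if a joint passes its speed limit or range.

ROBOT

A 6-joint arm with a two-finger parallel gripper is mounted at the origin on the work surface; the furniture and walls round the work are solid. World frame = base frame: x ahead of the robot, y to its left, z up, the work surface at z = 0. Lengths are in m, angles in rad, forces in N, time in s.
With the tool pointing down it reaches from about 0.425 to 1.125 m from the base axis. Payload 14.9 kg.
Tool frame: the origin (TCP) lies at the very end of the fingers, on their centre line; the grasp point (between the pads) lies 19 mm behind it; z points along the fingers, y is the line along which they close (so a half turn about z gives the same grasp; the last joint's range is limited). The gripper opens to 91 mm and grips with 3 to 60 N. Pads are 32 mm wide; open, the fingers measure 118 mm over their backs; the gripper's body (76 mm by 178 mm) begins 60 mm behind the grasp point.
Start: joints at [-0.033, 0.379, 1.734, -0, 1.028, -0.033], TCP at [0.7, -0, 0.214] pointing down, gripper open.
Joint ranges: [-2.77, 2.77], [-0.74, 2.19], [0, 2.66], [-1.06, 4.2], [0.31, 2.87], [-3.08, 3.08]. Speed limits (rad/s): [1.89, 1.89, 2.39, 3.14, 3.14, 3.14].

INTERFACE

Orientations are given as a unit quaternion [w, x, y, z].
In Python, from bench import * gives the robot as it stands.
- The arm moves only by the tool jog_arm, never from a script. Its argument "steps" is one flat list of numbers, 4 for each row, row after row: the shift along the tool's x, y, z in m, then the turn about the tool's z in degrees. A call has 1 to 10 rows; each row shifts and turns the commanded pose from where the row before left it, along the tool's axes as they then stand; what a row does not reach is not made up. A row lasts 1/8 s, in which the tool goes at most 62.5 mm and 10.7 degrees, less where a joint would pass 70% of its speed; a pose out of reach is approached as far as the arm can. A call is refused whole if a number of a shift passes 0.0625 or a number of a turn 10.7, either way. A call with a gripper value outside its range is refused whole. "jaw" is the finger opening in m, from 0 to 0.0912, set as the call begins (left out, the last holds). The fingers move at their own pace and stop on an object; "newtons" is the grip in N (left out, the last holds). Time passes only in rows, so rows that do not move let the fingers close. It gives the time, the measured TCP pose, the force, the opening and the grip force at its end, in the units of the state.
- observe(): the state, without advancing time (a new reading comes with each control period).
- camera(name): name is "scene" or "side" or "wrist"; returns the picture (400x640x3 uint8, red, green, blue); there is no depth.
- calibration(name): a dict with "fx", "fy", "cx", "cy" (pixels), "extrinsics" (4x4, takes a point from world to camera coordinates). Camera axes: x right, y down, z forward; pixel columns grow to the right and rows downward; lengths in m; the calibration is good to about 2 mm. The wrist camera is an equidistant fisheye: a pixel r from the principal point sees the ray r / f radians off the axis. A picture is of the moment at which its call begins: read the wrist's pose just before it. calibration takes no time and is no camera call; for the wrist camera it gives the pose at the moment of the call.
- hand_in(): hands the job in; it is judged then, once.
The state is a dict: "time": time; "q": joint angles; "qvel": joint speeds; "effort": joint torques, N m; "tcp_pos": TCP position; "ee_rot": TCP orientation; "wrist_force": force on the tool from outside, world axes, zero at the start; "moment": the same for the moment, N m; "gripper_width": finger opening in m; "grasp_force": force on a finger pad.
Only numpy, scipy, OpenCV 4.12 (cv2) and the standard library are available. Lean on these libraries where they do the work, as an engineer would, in place of code of your own. Each camera call takes 0.05 s, during which the arm holds its last target. There are 200 camera calls.

## Working session

There is one attempt and no reset: what is moved stays moved. The work goes in short steps, Python scripts to look and compute and a tool call to move; the robot and the scene stay as the last step left them, time stands still between calls to the robot, and variables do not carry over. Pictures are saved under pics/ and viewed, at most 10 in all, crops included, and the job is handed in when it is done.

Besides the shell and the picture viewer there is one more tool, called after "Request:" by a JSON object that holds its "api" and its "payload", one argument or row to a line. jog_arm: Moves the arm, as the interface text tells. Its arguments: {"type":"object","properties":{"steps":{"type":"array","items":{"type":"number"}},"jaw":{"type":"number"},"newtons":{"type":"number"}},"required":["steps"]}

```bash
mkdir -p pics; python3 - <<'E'
from bench import *
import cv2
for n in("scene","side","wrist"):
    cv2.imwrite(f"pics/{n}0.png",camera(n)[:,:,::-1])
    c=calibration(n);print(n,c)
s=observe();print(s["time"],s["tcp_pos"],s["ee_rot"],s["gripper_width"])
E
```

```text
scene {'fx': 406.9681054802359, 'fy': 406.9681054802359, 'cx': 326.3778825116754, 'cy': 198.81657816795212, 'extrinsics': array([[ 0.7897178 , -0.61346019, -0.00352065, -0.47536884],
       [-0.26627019, -0.33759273, -0.90284624,  0.22223136],
       [ 0.55267168,  0.71393119, -0.42994915,  0.91495695],
       [ 0.        ,  0.        ,  0.        ,  1.        ]])}
side {'fx': 395.66774935940094, 'fy': 395.66774935940094, 'cx': 314.7374879484452, 'cy': 202.18226207754677, 'extrinsics': array([[-0.96180486, -0.27345961, -0.01229841,  0.55106291],
       [-0.17755752,  0.65743431, -0.73229329,  0.17813924],
       [ 0.20833803, -0.70213957, -0.68087832,  1.20616562],
       [ 0.        ,  0.        ,  0.        ,  1.        ]])}
wrist {'fx': 309.70691628693146, 'fy': 309.70691628693146, 'cx': 317.0180454152848, 'cy': 198.98204222275885, 'extrinsics': array([[ 9.99998625e-01,  7.90463575e-05, -1.65663887e-03,
        -6.99078181e-01],
       [ 5.13416847e-04, -9.64552421e-01,  2.63890818e-01,
        -3.10582253e-02],
       [-1.57705542e-03, -2.63891305e-01, -9.64551135e-01,
         3.91341533e-01],
       [ 0.00000000e+00,  0.00000000e+00,  0.00000000e+00,
         1.00000000e+00]])}
0.15 [6.99695376e-01 4.28611455e-06 2.13420022e-01] [-3.19799550e-04  7.07102891e-01  7.07110533e-01 -3.05729709e-04] 0.09117316677004879
```

View pics/scene0.png

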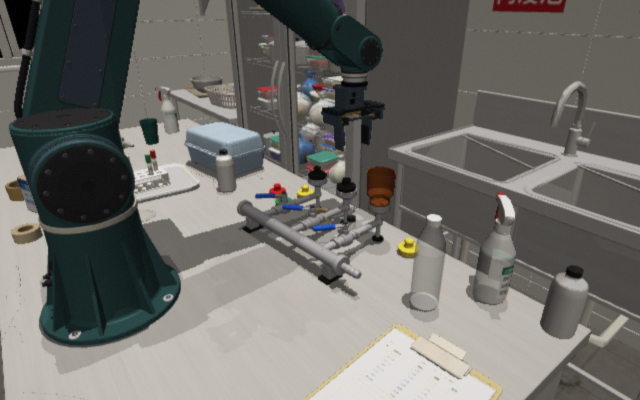

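View pics/wrist0.png

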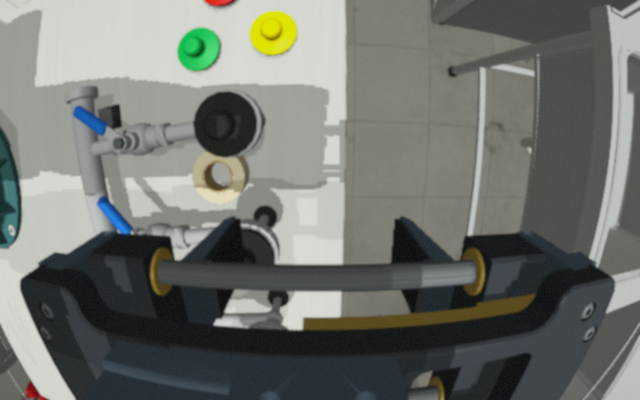

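View pics/side0.png

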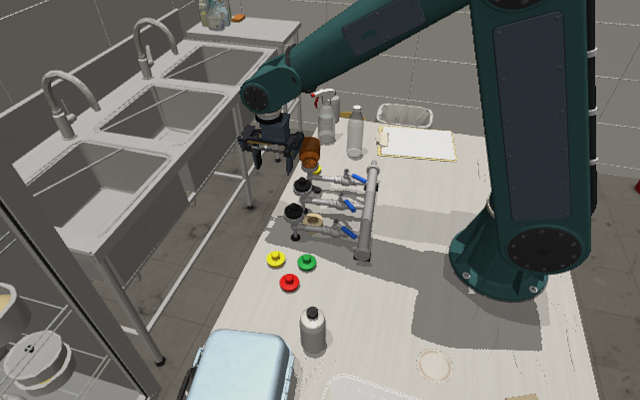

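```bash
cat >h.py <<'E'
from bench import *
import cv2,numpy as np
def blobs(img,lo,hi,amin):
    h=cv2.cvtColor(img,cv2.COLOR_RGB2HSV);m=cv2.inRange(h,lo,hi)
    n,l,st,c=cv2.connectedComponentsWithStats(m)
    return [np.argwhere(l==i)[:,::-1] for i in range(1,n) if st[i,4]>=amin]
def cast(c,p,z,fish=False):
    p=np.atleast_2d(p).astype(float);u=(p-[c["cx"],c["cy"]])/c["fx"]
    if fish:
        r=np.linalg.norm(u,axis=1,keepdims=True);d=np.hstack([u/r*np.sin(r),np.cos(r)])
    else: d=np.hstack([u,np.ones((len(u),1))])
    E=c["extrinsics"];R=E[:3,:3];o=-R.T@E[:3,3];d=d@R
    return (o+d*((z-o[2])/d[:,2:]))[:,:2]
BLUE=((105,150,60),(125,255,255))
def levers(n,z=.098):
    im=camera(n);c=calibration(n);out=[]
    for b in blobs(im,*BLUE,25):
        w=cast(c,b,z,n=="wrist");m=w.mean(0);U,S,V=np.linalg.svd(w-m,full_matrices=False)
        t=(w-m)@V[0];out.append((b.mean(0).round(),m.round(4),(V[0]*np.sign(-V[0,0])).round(3),round(float(np.ptp(t)),4)))
    return out,im
E
python3 - <<'E'
from h import *
for n in("scene","side","wrist"):
    o,im=levers(n);print(n,*o,sep="\n")
    if n=="scene": a=cv2.resize(im[150:300,230:430],None,fx=4,fy=4,interpolation=2);cv2.imwrite("pics/c1.png",a[:,:,::-1])
    if n=="side": a=cv2.resize(im[130:270,260:400],None,fx=4,fy=4,interpolation=2);cv2.imwrite("pics/c2.png",a[:,:,::-1])
E
```

```text
scene
(array([265., 195.]), array([0.4393, 0.0804]), array([-0.858,  0.514]), 0.0487)
(array([292., 207.]), array([ 0.4598, -0.0301]), array([-0.616,  0.788]), 0.0526)
(array([323., 227.]), array([ 0.4597, -0.1718]), array([-0.908,  0.418]), 0.0548)
side
(array([359., 178.]), array([ 0.4607, -0.1626]), array([-0.888,  0.461]), 0.057)
(array([350., 205.]), array([ 0.4632, -0.0211]), array([-0.683,  0.73 ]), 0.0568)
(array([348., 232.]), array([0.4425, 0.0915]), array([-0.826,  0.563]), 0.056)
wrist
(array([ 90., 120.]), array([0.4454, 0.0864]), array([-0.853,  0.522]), 0.0547)
(array([114., 216.]), array([ 0.4658, -0.026 ]), array([-0.672,  0.74 ]), 0.0541)
```

View pics/c1.png

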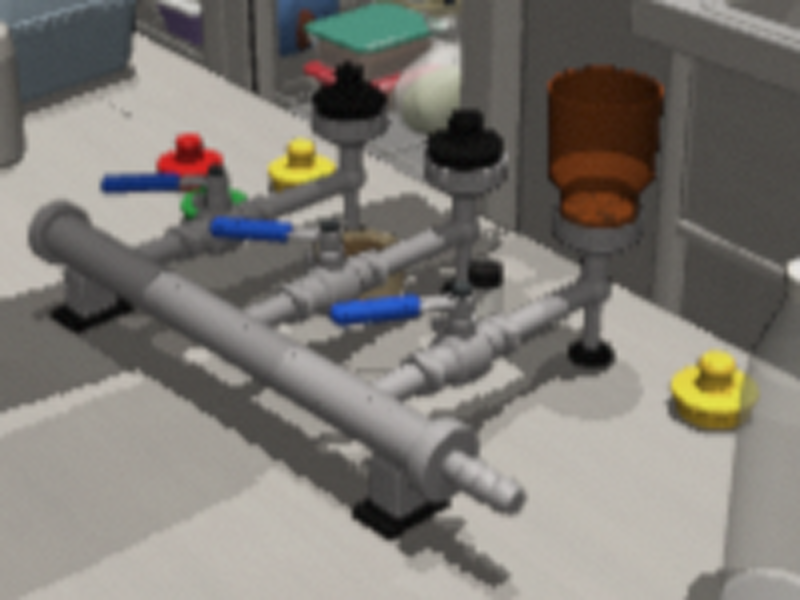

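View pics/c2.png

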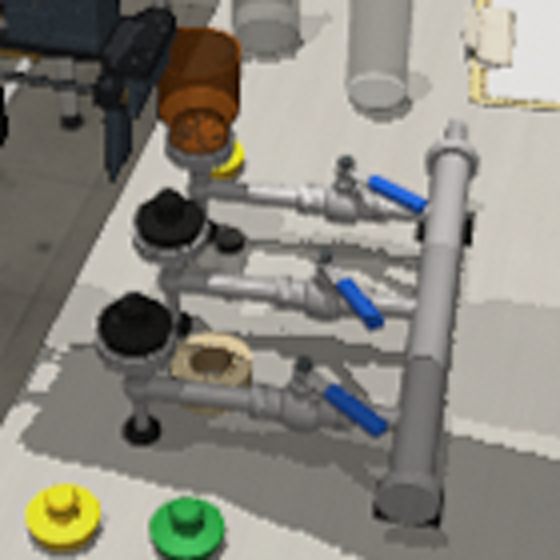

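Funnel (scene px 380,185) stands on the right branch. Black stoppers are at (317,174) on the left and (346,187) in the middle. The look-alikes lie on the table: red (277,187), yellow (305,190), yellow (408,247), green (283,200). Levers: left (265,195), middle (292,207), right (323,227). So right must open, left and middle must shut. Stems come out at about (.4875,.057), (.499,-.067), (.509,-.191), with the manifold yawed about 5°. I'll start with the middle one.

Request:
{"api": "jog_arm", "payload": {
  "steps": [-0.009, -0.043, 0, 0, -0.009, -0.043, 0, 0, -0.009, -0.043, 0, 0, -0.009, -0.043, 0, 0, -0.009, -0.043, 0, 0, -0.007, -0.042, 0, 0, 0, 0, 0.03, 0, 0, 0, 0.03, 0, 0, 0, 0, 0],
  "jaw": 0
}}

```text
time: 1.42
tcp_pos: [0.4417, -0.0518, 0.1527]
ee_rot: [-0.001, 0.707, 0.707, -0.001]
wrist_force: [0.2, 0.1, 0.5]
gripper_width: 0.0038
grasp_force: 0.0
```

```bash
python3 - <<'E'
from h import *
s=observe();print(s["time"],s["tcp_pos"],s["wrist_force"],s["gripper_width"])
for n in("scene","side","wrist"):
    o,im=levers(n);print(n,*o,sep="\n")
    if n=="wrist": cv2.imwrite("pics/w2.png",im[:,:,::-1])
E
```

```text
1.425 [ 0.44173546 -0.05182405  0.15265228] [0.19635372 0.13910022 0.48809745] 0.00383492227138229
scene
(array([337., 108.]), array([1.2916, 0.796 ]), array([-0.875, -0.484]), 0.1742)
(array([264., 195.]), array([0.4385, 0.0813]), array([-0.832,  0.555]), 0.0493)
(array([292., 207.]), array([ 0.4607, -0.0306]), array([-0.688,  0.726]), 0.0498)
(array([323., 227.]), array([ 0.4595, -0.1718]), array([-0.904,  0.428]), 0.0547)
side
(array([350., 205.]), array([ 0.4634, -0.0215]), array([-0.678,  0.735]), 0.0554)
(array([349., 232.]), array([0.4421, 0.0917]), array([-0.831,  0.556]), 0.056)
wrist
(array([315.,  31.]), array([0.4418, 0.0858]), array([-0.845,  0.535]), 0.0565)
(array([342., 177.]), array([ 0.4624, -0.0242]), array([-0.671,  0.741]), 0.0556)
```

View pics/w2.png

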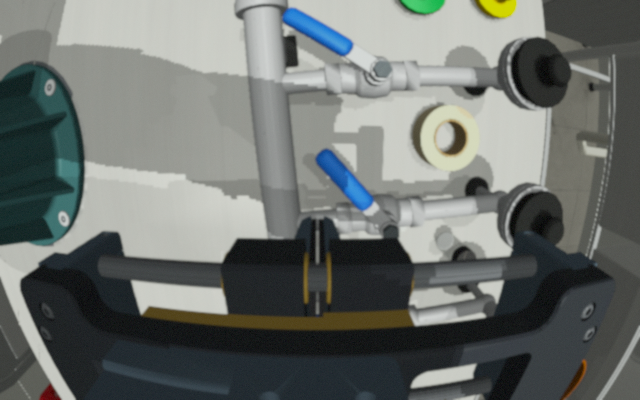

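The wrist view shows the closed fingers (318,225) beside the middle lever (342,177) with free space below. I'll go down and push part of the way.

Request:
{"api": "jog_arm", "payload": {
  "steps": [0, 0, 0.023, 0, 0, 0, 0.023, 0, 0, 0, 0.022, 0, 0, 0, 0, 0, 0.005, 0.004, 0, 0, 0.005, 0.004, 0, 0, 0.005, 0.004, 0, 0, 0.005, 0.004, 0, 0, 0.004, 0.004, 0, 0, 0.002, 0.004, 0, 0]
}}

```text
time: 2.82
tcp_pos: [0.4671, -0.0257, 0.0859]
ee_rot: [-0.0, 0.707, 0.707, -0.0]
wrist_force: [-2.4, -1.8, 1.7]
gripper_width: 0.0004
grasp_force: 1.5
```

Request:
{"api": "jog_arm", "payload": {
  "steps": [0, 0.003, 0, 0, 0, 0.002, 0, 0, 0, 0.002, 0, 0, 0, 0, 0, 0]
}}

```text
time: 3.32
tcp_pos: [0.474, -0.0261, 0.0859]
ee_rot: [-0.0, 0.707, 0.707, -0.0]
wrist_force: [-2.9, 0.3, -0.0]
gripper_width: 0.0007
grasp_force: 1.2
```

Request:
{"api": "jog_arm", "payload": {
  "steps": [0, 0.001, 0, 0, 0, 0.001, 0, 0, 0, 0.001, 0, 0, 0, 0, 0, 0]
}}

```text
time: 3.82
tcp_pos: [0.4772, -0.026, 0.086]
ee_rot: [0.0, 0.707, 0.707, 0.0]
wrist_force: [-3.4, 1.0, -0.1]
gripper_width: 0.0003
grasp_force: 1.4
```

Request:
{"api": "jog_arm", "payload": {
  "steps": [0, 0.001, 0, 0, 0, 0.001, 0, 0, 0, 0, 0, 0]
}}

```text
time: 4.2
tcp_pos: [0.4789, -0.026, 0.0859]
ee_rot: [-0.0, 0.707, 0.707, -0.0]
wrist_force: [-4.9, 2.1, -0.0]
gripper_width: 0.0001
grasp_force: 2.1
```

```bash
python3 - <<'E'
from h import *
for n in("scene","side","wrist"):
    o,im=levers(n);print(n,*o,sep="\n")
E
```

```text
scene
(array([337., 108.]), array([1.2916, 0.796 ]), array([-0.875, -0.484]), 0.1742)
(array([264., 195.]), array([0.439 , 0.0812]), array([-0.84 ,  0.542]), 0.0516)
(array([323., 227.]), array([ 0.4593, -0.1719]), array([-0.908,  0.419]), 0.0548)
side
(array([339., 207.]), array([ 0.4949, -0.0042]), array([-0.151,  0.989]), 0.0557)
(array([349., 232.]), array([0.4421, 0.0913]), array([-0.83 ,  0.558]), 0.056)
wrist
(array([249.,  47.]), array([0.4431, 0.0855]), array([-0.846,  0.532]), 0.0559)
(array([347., 208.]), array([ 0.495 , -0.0015]), array([-0.114,  0.993]), 0.0362)
```

Request:
{"api": "jog_arm", "payload": {
  "steps": [0, 0.001, 0, 0, 0, 0.001, 0, 0, 0, 0, 0, 0]
}}

```text
time: 4.72
tcp_pos: [0.4794, -0.0259, 0.0856]
ee_rot: [-0.001, 0.707, 0.707, -0.001]
wrist_force: [-14.2, 2.3, 9.4]
gripper_width: 0.0002
grasp_force: 7.2
```

Stop reached (14 N). I'll back off, lift over and go to the left lever.

Request:
{"api": "jog_arm", "payload": {
  "steps": [0, -0.016, 0, 0, 0, -0.01, -0.025, 0, 0, 0, -0.025, 0, 0.026, -0.006, 0, 0, 0.026, -0.006, 0, 0, 0.026, -0.006, 0, 0, 0, 0, 0, 0]
}}

```text
time: 5.6
tcp_pos: [0.4369, 0.0529, 0.1362]
ee_rot: [0.001, 0.706, 0.708, 0.001]
wrist_force: [0.1, -1.1, -0.1]
gripper_width: 0.0006
grasp_force: 0.0
```

```bash
python3 - <<'E'
from h import *
s=observe();print(s["tcp_pos"],s["wrist_force"])
for n in("scene","side","wrist"):
    o,im=levers(n);print(n,*o,sep="\n")
E
```

```text
[0.43688604 0.05286303 0.13620286] [ 0.09557259 -1.12302107 -0.0669871 ]
scene
(array([337., 108.]), array([1.2916, 0.796 ]), array([-0.875, -0.484]), 0.1742)
(array([265., 195.]), array([0.4393, 0.0804]), array([-0.858,  0.514]), 0.0487)
(array([299., 202.]), array([ 0.4923, -0.0155]), array([-0.07 ,  0.998]), 0.0521)
(array([323., 227.]), array([ 0.4594, -0.1717]), array([-0.908,  0.419]), 0.0548)
side
(array([339., 207.]), array([ 0.4948, -0.0064]), array([-0.113,  0.994]), 0.0563)
(array([348., 232.]), array([0.4425, 0.0911]), array([-0.843,  0.538]), 0.055)
wrist
(array([323., 170.]), array([0.4411, 0.0879]), array([-0.851,  0.526]), 0.0565)
```

Request:
{"api": "jog_arm", "payload": {
  "steps": [0, 0, 0.025, 0, 0, 0, 0.025, 0, 0, 0, 0, 0, 0.006, 0.003, 0, 0, 0.006, 0.003, 0, 0, 0.006, 0.003, 0, 0, 0.006, 0.003, 0, 0, 0.005, 0.004, 0, 0, 0.005, 0.004, 0, 0, 0.004, 0.004, 0, 0]
}}

```text
time: 7.0
tcp_pos: [0.4612, 0.0903, 0.0859]
ee_rot: [-0.0, 0.707, 0.707, -0.0]
wrist_force: [-2.9, -2.8, -0.4]
gripper_width: 0.0002
grasp_force: 1.7
```

Request:
{"api": "jog_arm", "payload": {
  "steps": [0.004, 0.003, 0, 0, 0.002, 0.003, 0, 0, 0, 0.001, 0, 0, 0, 0, 0, 0]
}}

```text
time: 7.5
tcp_pos: [0.4678, 0.0961, 0.0858]
ee_rot: [-0.0, 0.707, 0.707, -0.0]
wrist_force: [-4.0, 1.8, 1.2]
gripper_width: 0.0004
grasp_force: 2.0
```

Request:
{"api": "jog_arm", "payload": {
  "steps": [0, 0.001, 0, 0, 0, 0.001, 0, 0, 0, 0, 0, 0]
}}

```text
time: 7.88
tcp_pos: [0.4682, 0.0961, 0.0856]
ee_rot: [-0.001, 0.707, 0.707, -0.001]
wrist_force: [-14.5, 5.4, 8.5]
gripper_width: 0.0004
grasp_force: 7.0
```

Request:
{"api": "jog_arm", "payload": {
  "steps": [0, -0.016, 0, 0, 0, -0.01, -0.025, 0, 0, 0, -0.025, 0, -0.04, 0.006, 0, 0, -0.04, 0.006, 0, 0, -0.04, 0.006, 0, 0, -0.04, 0.006, 0, 0, -0.04, 0.006, 0, 0, -0.034, 0.006, 0, 0]
}}

```text
time: 9.0
tcp_pos: [0.4801, -0.1396, 0.1362]
ee_rot: [0.001, 0.707, 0.707, 0.0]
wrist_force: [0.8, 0.4, 0.1]
gripper_width: 0.0004
grasp_force: 0.0
```

```bash
python3 - <<'E'
from h import *
s=observe();print(s["tcp_pos"],s["wrist_force"])
for n in("scene","side","wrist"):
    o,im=levers(n);print(n,*o,sep="\n")
    if n=="scene": a=cv2.resize(im[150:300,230:430],None,fx=4,fy=4,interpolation=2);cv2.imwrite("pics/c3.png",a[:,:,::-1])
E
```

```text
[ 0.48014779 -0.13959074  0.13623085] [0.83467939 0.43827771 0.05071485]
scene
(array([273., 189.]), array([0.482 , 0.1069]), array([-0.061,  0.998]), 0.0524)
(array([299., 202.]), array([ 0.4926, -0.0158]), array([-0.057,  0.998]), 0.0522)
(array([324., 227.]), array([ 0.4596, -0.1731]), array([-0.909,  0.417]), 0.0548)
side
(array([359., 178.]), array([ 0.4596, -0.1615]), array([-0.895,  0.447]), 0.0509)
(array([339., 207.]), array([ 0.495 , -0.0055]), array([-0.092,  0.996]), 0.0564)
(array([333., 236.]), array([0.4837, 0.1173]), array([-0.095,  0.995]), 0.0569)
wrist
(array([338.,  37.]), array([ 0.4944, -0.0107]), array([-0.087,  0.996]), 0.0556)
(array([267., 236.]), array([ 0.443 , -0.1513]), array([-0.996,  0.093]), 0.0119)
```

View pics/c3.png

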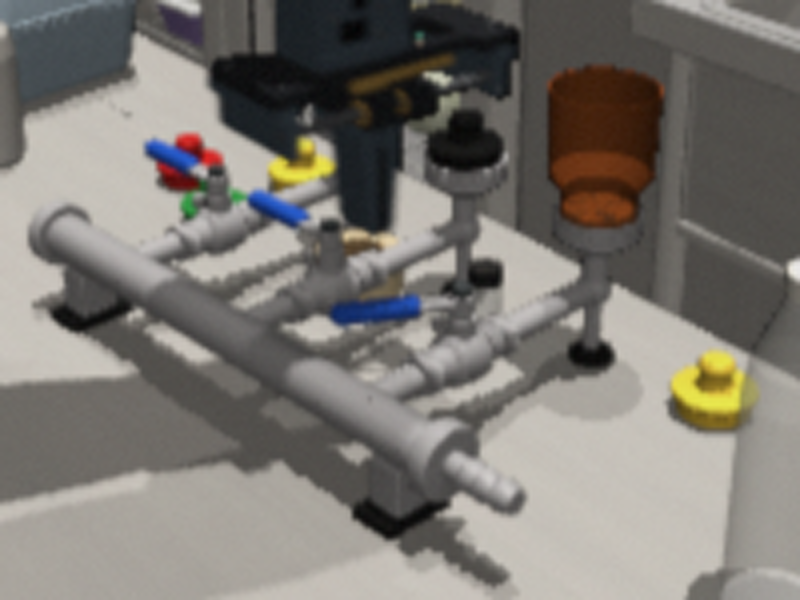

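Left (crop 175,155) and middle (280,208) levers now sit square across their pipes. The fingers are on the funnel-side approach to the right lever (375,310).

Request:
{"api": "jog_arm", "payload": {
  "steps": [0, 0, 0.025, 0, 0, 0, 0.025, 0, 0, 0, 0, 0, -0.004, -0.005, 0, 0, -0.005, -0.005, 0, 0, -0.005, -0.005, 0, 0, -0.005, -0.004, 0, 0, -0.005, -0.003, 0, 0, -0.004, 0, 0, 0, -0.002, 0, 0, 0]
}}

```text
time: 10.4
tcp_pos: [0.4573, -0.168, 0.0856]
ee_rot: [-0.001, 0.707, 0.707, -0.0]
wrist_force: [-3.2, 4.8, 1.6]
gripper_width: 0.0006
grasp_force: 2.2
```

Request:
{"api": "jog_arm", "payload": {
  "steps": [-0.002, 0, 0, 0, -0.002, 0, 0, 0, 0, 0, 0, 0]
}}

```text
time: 10.78
tcp_pos: [0.4571, -0.1707, 0.0855]
ee_rot: [-0.002, 0.707, 0.707, 0.0]
wrist_force: [-1.3, 18.0, 5.1]
gripper_width: 0.0002
grasp_force: 9.0
```

Stop reached (18 N). I'll back off, lift and check.

Request:
{"api": "jog_arm", "payload": {
  "steps": [0.012, 0, 0, 0, 0.006, 0, -0.02, 0, 0, 0, -0.04, 0, 0, 0, -0.05, 0, 0, 0, -0.03, 0, 0, 0, 0, 0, 0, 0, 0, 0]
}}

```text
time: 11.65
tcp_pos: [0.4577, -0.1538, 0.2252]
ee_rot: [-0.0, 0.707, 0.707, -0.0]
wrist_force: [0.7, 0.5, -0.0]
gripper_width: 0.0003
grasp_force: 0.0
```

```bash
python3 - <<'E'
from h import *
s=observe();print(s["tcp_pos"],s["wrist_force"])
for n in("scene","side","wrist"):
    o,im=levers(n);print(n,*o,sep="\n")
    if n=="side": a=cv2.resize(im[130:270,260:400],None,fx=4,fy=4,interpolation=2);cv2.imwrite("pics/c4.png",a[:,:,::-1])
E
```

```text
[ 0.45768479 -0.15381143  0.22520184] [ 0.67654521  0.51024944 -0.03843478]
scene
(array([337., 108.]), array([1.2936, 0.7939]), array([-0.869, -0.495]), 0.1742)
(array([273., 189.]), array([0.4819, 0.1062]), array([-0.039,  0.999]), 0.0544)
(array([299., 202.]), array([ 0.4924, -0.0158]), array([-0.055,  0.998]), 0.0523)
(array([329., 232.]), array([ 0.455 , -0.1998]), array([-0.989, -0.149]), 0.0597)
side
(array([362., 173.]), array([ 0.4566, -0.1912]), array([-0.996, -0.093]), 0.0526)
(array([339., 207.]), array([ 0.4948, -0.0054]), array([-0.105,  0.994]), 0.0564)
(array([333., 236.]), array([0.4837, 0.1173]), array([-0.095,  0.995]), 0.0569)
wrist
(array([357.,  48.]), array([ 0.4951, -0.0123]), array([-0.09 ,  0.996]), 0.0542)
(array([339., 228.]), array([ 0.4795, -0.1929]), array([-0.359,  0.933]), 0.014)
(array([317., 231.]), array([ 0.4569, -0.196 ]), array([-0., -1.]), 0.0122)
(array([295., 232.]), array([ 0.4336, -0.1974]), array([-0.284, -0.959]), 0.0147)
```

View pics/c4.png

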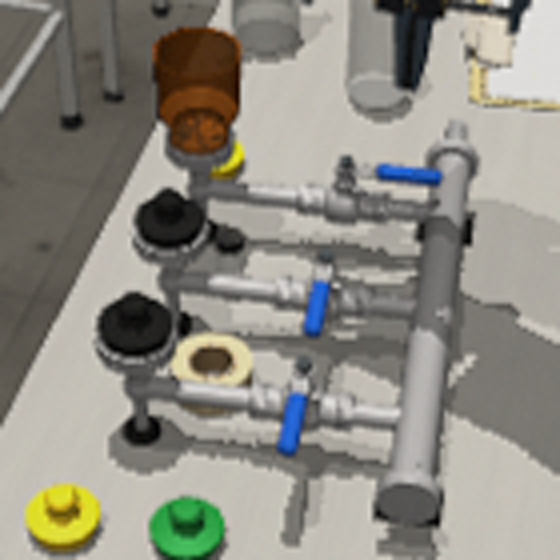

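The right lever (crop 408,174) is in line with its pipe. The other two (316,307) and (292,423) are square across theirs, and the funnel and stoppers haven't moved.

```bash
python3 -c "
from bench import *
print(hand_in())"
```

```text
the job is handed in; nothing more can be done
None
```

I've handed the job in: the right valve (the funnel's branch) is open against its stop, and the left and middle valves are shut against theirs. In the last pictures the funnel and stoppers stood where they were. The hand-in returned no verdict.

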